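# Lock the prosthetic pylon on its flat

### The job

Turn the pylon by its red-knobbed lever until its orange-marked flat faces straight up at the brass setscrew, then take the red T-handle hex key from the stand, seat it in the screw's socket and turn it clockwise until the screw is firm on the flat, snug but not forced. Put the red key back upright in its hole in the stand, and leave everything else where it is.

Things in the scene. Friction and masses are not known exactly. Their poses are not given: they have to be found in the camera images.
- clamp: Fixed rig: aluminium base 130 (x) x 290 (y) x 12 mm with a blue clamp block 62 x 34 mm at its middle, top 105 mm above the bench. Origin under the base's centre, on the bench; z up, y along the pylon; the screw's axis is the vertical through the origin. A grey bearing block (top 106 mm up, 50 mm wide) carries the pylon at y = -90 mm.
- pylon: Aluminium tube, 30 mm wide, level along the rig's y, turning stiffly about its axis (0.09 N m friction, stays where left, 80 degrees either way). A 2.5 mm deep flat along it is marked orange. Origin on the axis under the screw, 85 mm above the bench (up to 1.6 mm off); y along the tube, z out of the flat. z must point up; at the start it leans 35 to 65 degrees towards the rig's -x.
- lever_knob (a point): Centre of the red barrel knob (22 mm in diameter, 22 mm long along the pylon's axis, flat ends) at the end of a 10 mm bar on a collar of the pylon, 75 mm from the pylon's axis along its z and 98 mm along its y: knob and flat point the same way. Pinched from above on its two flat ends it can be carried round the pylon's axis and pivots between the fingers.
- screw: Brass quick-thread setscrew, upright in the clamp block. Origin at its flat point (10 mm wide), z up. Clockwise from above drives it down 6 mm per rad, against 0.15 to 0.2 N m of friction, until it meets the pylon: after 0.4 to 1 rad on the flat, sooner on the round. Then the moment rises steadily: 0.32 to 0.4 N m at the key is firm (0.36 ideal), over 0.43 bruises the pylon. It stays where left.
- socket_mouth (a point): Centre of the mouth of the screw's hexagonal socket, 24 mm above the screw's point. The socket is 12.8 mm across flats, 14 mm deep, its corners at the screw's own x axis and every 60 degrees from it; the head is 18 to 20 mm wide outside and stands proud of the clamp block.
- hex_key: Red T-handle hex key, about 0.12 kg. Origin at its tip, z up the shank. Steel hexagonal shank 12 mm across flats, 110 mm long, corners at the key's x axis and every 60 degrees; the last 4 mm taper to 7 mm. Red crossbar on top: 64 mm along x, 14 along y, 16 high, centre 118 mm above the tip. It drives the screw once 6 mm or more deep, with about 6 degrees of slack either side.
- small_key: Yellow T-handle hex key, 8 mm across flats, crossbar 50 x 14 x 16 mm centred 103 mm above its tip; origin at its tip. Not needed: leave it.
- key_stand: Heavy black block 70 x 170 x 60 mm, fixed; origin at the centre of its underside. Two square holes, 17 mm wide and 50 mm deep, at y = -45 and +45 mm; each key stands in one with its tip on the hole's floor, 10 mm above the bench.
- key_stand_hole0 (a point): Centre of the mouth of the hole at y = -45 mm of the stand, 60 mm above the bench.
- key_stand_hole1 (a point): Centre of the mouth of the hole at y = +45 mm of the stand, 60 mm above the bench.
- foot: Skin-coloured prosthetic foot, about 85 x 240 x 95 mm. Leave it.
- laser_cube: Black cube-like laser, 55 x 55 x 60 mm. Leave it.
- screwdriver: Screwdriver, 200 mm long. Leave it.
- tin: Low round blue tin, 68 mm wide, 30 mm high. Leave it.
- mug: Blue mug, 80 mm wide, 95 mm high. Leave it.
- carton: White carton, 120 x 80 x 70 mm. Leave it.
There are look-alikes about, which are no part of the job. Leave any green or purple look-alike of the hex_key alone.

How it is judged:
By the outcome, as a careful person would: the job done as asked, in the order asked, and still so for the second after the job is handed in, with the robot touching nothing.
It also fails if it takes over 72 s, if anything falls off the work surface, if the arm or the gripper's body presses on something with over 40 N, if the wrist force passes 120 N, or if a joint passes its speed limit or range.

### The arm

A 6-joint arm with a two-finger parallel gripper is mounted at the origin on the work surface. World frame = base frame: x ahead of the robot, y to its left, z up, the work surface at z = 0. Lengths are in m, angles in rad, forces in N, time in s.
With the tool pointing down it reaches from about 0.375 to 0.975 m from the base axis. Payload 3.8 kg.
Tool frame: the origin (TCP) lies at the very end of the fingers, on their centre line; the grasp point (between the pads) lies 19 mm behind it (bot.pinch_z is the distance from the TCP to the grasp point, in m); x points along the fingers, y is the direction in which the jaws open and shut, and the axes are right-handed (so a half turn about x gives the same grasp; the last joint's range is limited). The gripper opens to 85 mm and grips with 20 to 120 N. Pads are 22 mm wide; open, the fingers measure 114 mm over their backs; the gripper's body (76 mm by 85 mm) begins 54 mm behind the grasp point. The pads swing forward as they close: fully open they stand 13 mm farther back than shut.
Start: joints at [1.179, 0.264, 1.604, -0, 1.274, -0.037], TCP at [0.234, 0.633, 0.208] pointing down, gripper open.
Joint ranges: [-2.63, 2.63], [-0.94, 2.18], [0.31, 2.57], [-1.31, 4.45], [0, 2.66], [-2.55, 2.55]. Speed limits (rad/s): [2.57, 2.57, 3.14, 3.14, 3.14, 3.14].

### API

Orientations are given as a rotation vector (axis times angle).
In Python, from workcell import monitor, imaging, finish_job, bot gives the robot as it stands.
- The arm moves only by the tool jog_arm, never from a script. Its argument "rows" is a list of rows, each a list of 7 numbers: the shift along the tool's x, y, z in m, then the turn, a rotation vector about the tool's x, y, z in rad, then the opening in per cent of the stroke, from 0 (shut) to 100 (fully open). A call has 1 to 20 rows; each row is the pose to reach, as a shift and turn from the pose measured when the call began, along the tool's axes at that moment; what a row does not reach only later rows make up. A row lasts 1/10 s, in which the tool goes at most 50 mm and 8.59 degrees, less where a joint would pass 70% of its speed; a pose out of reach is approached as far as the arm can. A call with a gripper value outside its range is refused whole. The fingers move at their own pace and stop on an object; "force" is the grip in N (left out, the last holds). Time passes only in rows, so rows that repeat a pose let the fingers close. It gives the time, the measured TCP pose, the force and the opening at its end, in the units of the state.
- monitor.read_state(): the state, without advancing time (a new reading comes with each control period).
- imaging.read_camera(name): name is "scene" or "side" or "wrist"; returns the picture (384x512x3 uint8, blue, green, red); there is no depth.
- imaging.camera_params(name): a dict with "fx", "fy", "cx", "cy" (pixels), "T" (4x4, takes a point from camera to world coordinates); the wrist camera has in their place "T_tool_cam" (4x4, takes a point from camera to tool coordinates, whose origin is the TCP and whose axes are the tool frame's). Camera axes: x right, y down, z forward; pixel columns grow to the right and rows downward; lengths in m; the calibration is good to about 2 mm. A picture is of the moment at which its call begins: read the wrist's pose just before it. camera_params takes no time and is no camera call.
- finish_job(): hands the job in, once; it reports no verdict.
The state is a dict: "time": time; "q": joint angles; "joint_vel": joint speeds; "joint_torque": joint torques, N m; "tool_pos": TCP position; "tcp_rot": TCP orientation; "wrist_force": force on the tool from outside, world axes, zero at the start; "torque": the same for the moment, N m; "width": opening from 0.0 (shut) to 1.0 (fully open).
Only numpy, scipy, OpenCV 4.12 (cv2) and the standard library are available. Lean on these libraries where they do the work, as an engineer would, in place of code of your own. Each camera call takes 0.05 s, during which the arm holds its last target. There are 200 camera calls.

## Working session

There is one attempt and no reset: what is moved stays moved. The work goes in short steps, Python scripts to look and compute and a tool call to move; the robot and the scene stay as the last step left them, time stands still between calls to the robot, and variables do not carry over. Pictures are saved under pics/ and viewed, about 8 in all and at most 12, crops included, and the job is handed in when it is done.

Besides the shell and the picture viewer there is one more tool, called after "Emit:" in YAML: its name, and indented under it one key for each argument. jog_arm: Moves the arm, as the interface text tells. Its arguments: {"type":"object","properties":{"rows":{"type":"array","items":{"type":"array","items":{"type":"number"}}},"force":{"type":"number"}},"required":["rows"]}

```bash
mkdir -p pics; cat > h.py <<'E'
import numpy as np, cv2
from scipy.spatial.transform import Rotation as R
from workcell import monitor, imaging, finish_job, bot
def shot(n,f):
    s=monitor.read_state(); im=imaging.read_camera(n); cv2.imwrite('pics/'+f+'.png',im); return s,im
def cam(n,s=None):
    p=imaging.camera_params(n)
    if 'T' in p: T=np.array(p['T'])
    else:
        W=np.eye(4); W[:3,:3]=R.from_rotvec(s['tcp_rot']).as_matrix(); W[:3,3]=s['tool_pos']; T=W@np.array(p['T_tool_cam'])
    return p,T
def onz(n,uv,z,s=None):
    p,T=cam(n,s); d=T[:3,:3]@[(uv[0]-p['cx'])/p['fx'],(uv[1]-p['cy'])/p['fy'],1]
    return T[:3,3]+d*(z-T[2,3])/d[2]
def proj(n,X,s=None):
    p,T=cam(n,s); c=T[:3,:3].T@(np.array(X)-T[:3,3]); return p['fx']*c[0]/c[2]+p['cx'],p['fy']*c[1]/c[2]+p['cy']
def tri(obs): # [(n,uv,s)]
    A=0;b=0
    for n,uv,s in obs:
        p,T=cam(n,s); d=T[:3,:3]@[(uv[0]-p['cx'])/p['fx'],(uv[1]-p['cy'])/p['fy'],1]; d/=np.linalg.norm(d)
        P=np.eye(3)-np.outer(d,d); A=A+P; b=b+P@T[:3,3]
    return np.linalg.solve(A,b)
E
python3 - <<'E'
from h import *
s,a=shot('scene','scene'); s,b=shot('side','side'); s,c=shot('wrist','wrist')
print(s)
for n in('scene','side'): p,T=cam(n); print(n,p['fx'],np.round(T,3))
p=imaging.camera_params('wrist');print(p['fx'],np.round(p['T_tool_cam'],3))
cv2.imwrite('pics/both.png',cv2.resize(np.vstack([a,b]),None,fx=.78,fy=.78))
E
```

```text
{'time': 0.1, 'q': array([ 1.17909353e+00,  2.64697042e-01,  1.60527754e+00, -2.60973118e-05,
        1.27369498e+00, -3.69210806e-02]), 'joint_vel': array([ 0.00016711, -0.00042188, -0.00452882,  0.00019893,  0.00117698,
        0.00122777]), 'joint_torque': array([ 1.18639086e-04, -5.16703606e+01, -3.68588090e+01, -9.52869937e-05,
        6.26304274e-03,  6.77543088e-07]), 'tool_pos': array([0.23423179, 0.63228243, 0.20725196]), 'tcp_rot': array([ 0.27678537,  1.5532291 , -0.27999542]), 'wrist_force': array([ 0.45330105, -0.37633846, -0.27434055]), 'torque': array([-0.03954639, -0.03228002, -0.04268216]), 'width': 0.9989538902601702}
scene 463.38269871244853 [[ 0.817  0.435 -0.38   1.076]
 [ 0.577 -0.628  0.522 -0.753]
 [-0.012 -0.645 -0.764  1.166]
 [ 0.     0.     0.     1.   ]]
side 368.2872458714736 [[ 0.82  -0.368  0.438  0.029]
 [-0.572 -0.53   0.626 -0.745]
 [ 0.002 -0.764 -0.645  0.877]
 [ 0.     0.     0.     1.   ]]
304.5954776430147 [[-0.    -0.295  0.955 -0.166]
 [ 1.    -0.     0.     0.   ]
 [ 0.     0.955  0.295 -0.074]
 [ 0.     0.     0.     1.   ]]
```

View pics/scene.png

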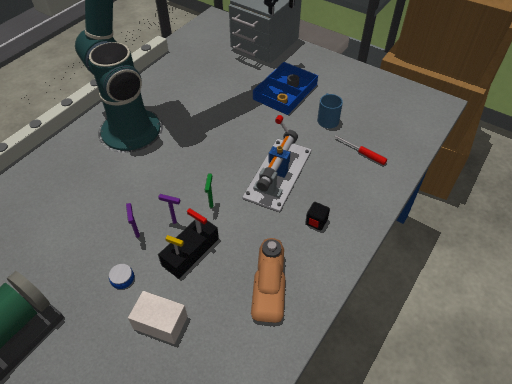

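View pics/side.png

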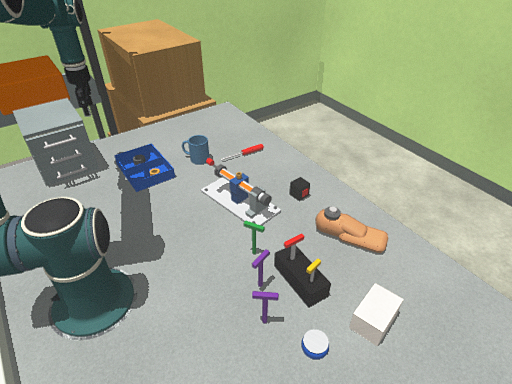

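Scene view: rig base corners are at about (270,141), (311,151), (284,208) and (245,198). The knob is at (279,119), the red key at (197,216) and the stand at (189,247). Side view: knob (210,161), red key (293,241), screw near (239,177).

```bash
python3 - <<'E'
from h import *
a=cv2.imread('pics/scene.png');b=cv2.imread('pics/side.png')
def c(im,x,y,w,h,f): return cv2.resize(im[y:y+h,x:x+w],None,fx=f,fy=f,interpolation=cv2.INTER_CUBIC)
v=np.vstack
top=np.hstack([c(a,235,105,90,110,4)[:300*2],c(b,190,145,110,110,4)])[:440]
cv2.imwrite('pics/crop.png',top)
for uv in [(270,141),(311,151),(284,208),(245,198)]: print('base',onz('scene',uv,.012).round(3))
print('knob',tri([('scene',(279,119),None),('side',(210,161),None)]).round(3))
print('red',tri([('scene',(197,216),None),('side',(293,241),None)]).round(3), onz('scene',(197,216),.128+.0).round(3),onz('side',(293,241),.128).round(3))
print('yel',onz('scene',(174,240),.113).round(3),onz('side',(313,266),.113).round(3))
print('screw',tri([('scene',(281,143),None),('side',(239,177),None)]).round(3))
print('green',tri([('scene',(209,178),None),('side',(254,226),None)]).round(3))
E
```

```text
base [0.459 0.226 0.012]
base [0.602 0.266 0.012]
base [0.657 0.007 0.012]
base [ 0.534 -0.03   0.012]
knob [0.5   0.211 0.15 ]
red [ 0.515 -0.227  0.125] [ 0.517 -0.23   0.128] [ 0.512 -0.229  0.128]
yel [ 0.508 -0.319  0.113] [ 0.509 -0.318  0.113]
screw [0.557 0.13  0.121]
green [ 0.46  -0.109  0.126]
```

View pics/crop.png

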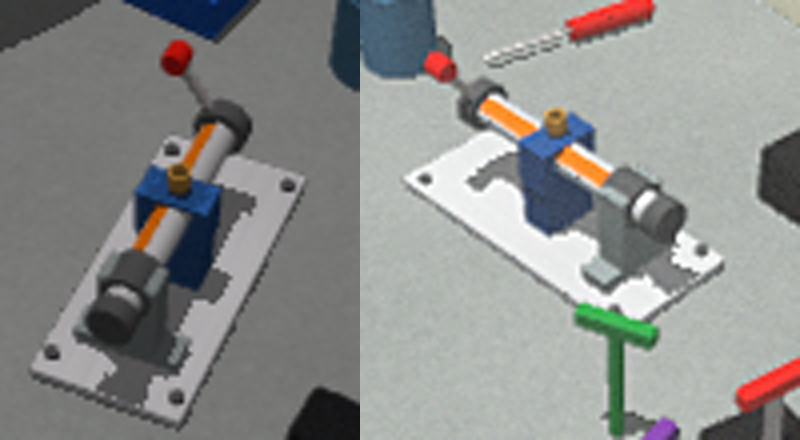

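```bash
python3 - <<'E'
from h import *
from scipy.optimize import least_squares
obs=[('scene',(277.5,138.8),(-.065,.145,.012)),('scene',(311.2,150),(.065,.145,.012)),('scene',(280.5,212),(.065,-.145,.012)),('scene',(243,197),(-.065,-.145,.012)),
('side',(291,190) if 0 else (281,210),(.065,-.145,.012)),('side',(201,190),(-.065,.145,.012)),('scene',(279.5,148.2),(0,0,.117)),('side',(239,174.5),(0,0,.117))]
f=lambda p:np.ravel([np.array(proj(n,[p[0]+np.cos(p[2])*q[0]-np.sin(p[2])*q[1],p[1]+np.sin(p[2])*q[0]+np.cos(p[2])*q[1],q[2]]))-uv for n,uv,q in obs])
r=least_squares(f,[.56,.12,.25],loss='soft_l1');print(r.x,f(r.x).reshape(-1,2).round(1))
k=tri([('scene',(279.2,119.5),None),('side',(210,161.8),None)]);print('knob',k)
x,y,t=r.x;ex=np.array([np.cos(t),np.sin(t)]);ey=np.array([-np.sin(t),np.cos(t)])
d=k[:2]-[x,y];print('rig coords',d@ex,d@ey,k[2]-.085,np.degrees(np.arctan2(-d@ex,k[2]-.085)))
M=R.from_rotvec(monitor.read_state()['tcp_rot']).as_matrix();print(M.round(3))
E
```

```text
[0.56199233 0.12175449 0.18492323] [[-0.5 -0.7]
 [ 0.7 -1.1]
 [-0.3 -1.3]
 [-0.9  0.1]
 [ 1.2 -1. ]
 [-0.1 -0.9]
 [ 0.2  1.7]
 [ 0.4  1. ]]
knob [0.50052319 0.21222444 0.14608917]
rig coords -0.043786304897914255 0.10022987246698394 0.0610891680816016 35.63146045974525
[[-0.001  0.347  0.938]
 [-0.002  0.938 -0.347]
 [-1.    -0.002 -0.   ]]
```

Emit:
jog_arm:
  rows:
    - [0, -0.302, 0.395, -0.539, 0, 0, 60]
    - [0, -0.302, 0.395, -0.539, 0, 0, 60]
    - [0, -0.302, 0.395, -0.539, 0, 0, 60]
    - [0, -0.302, 0.395, -0.539, 0, 0, 60]
    - [0, -0.302, 0.395, -0.539, 0, 0, 60]
    - [0, -0.302, 0.395, -0.539, 0, 0, 60]
    - [0, -0.302, 0.395, -0.539, 0, 0, 60]
    - [0, -0.302, 0.395, -0.539, 0, 0, 60]
    - [0, -0.302, 0.395, -0.539, 0, 0, 60]
    - [0, -0.302, 0.395, -0.539, 0, 0, 60]
    - [0, -0.302, 0.395, -0.539, 0, 0, 60]
    - [0, -0.302, 0.395, -0.539, 0, 0, 60]
    - [0, -0.302, 0.395, -0.539, 0, 0, 60]
    - [0, -0.302, 0.395, -0.539, 0, 0, 60]

```text
time: 1.55
tool_pos: [0.4989, 0.2132, 0.2078]
tcp_rot: [-0.147, 1.567, 0.145]
wrist_force: [-0.7, -0.0, -0.5]
width: 0.595
```

```bash
python3 - <<'E'
from h import *
s,a=shot('wrist','w1'); print(s['tool_pos'],s['tcp_rot'],s['wrist_force'],s['torque'],s['q'])
E
```

```text
[0.49891469 0.21324488 0.20776662] [-0.1472499   1.56718146  0.14518252] [-0.71761491 -0.03251356 -0.52765396] [0.01155916 0.03242642 0.04455627] [ 3.58636097e-01  1.49695472e-02  1.88709583e+00 -9.70733123e-04
  1.24115855e+00 -1.39802814e+00]
```

View pics/w1.png

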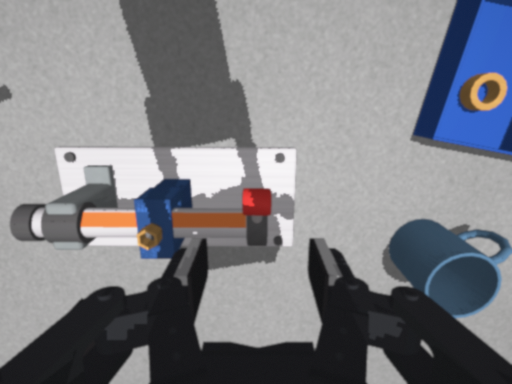

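Wrist view: knob at (257,201), screw head at (149,237), base's -x edge from (56,149) to (296,149), mug off to the right.

```bash
python3 - <<'E'
from h import *
s=dict(tool_pos=np.array([.49891469,.21324488,.20776662]),tcp_rot=np.array([-.1472499,1.56718146,.14518252]))
A=onz('wrist',(56,149),.012,s);B=onz('wrist',(296,149),.012,s);C=onz('wrist',(293,245),.012,s)
t=np.arctan2(*(-(B-A)[0:1],(B-A)[1:2]))[0];ex=np.array([np.cos(t),np.sin(t)]);ey=np.array([-np.sin(t),np.cos(t)])
c=((A+B)/2)[:2]+.065*ex
print(A,B,C,np.linalg.norm(A-B),np.linalg.norm(B-C),'yaw',t,'centre',c)
for z in(.144,.148):
  k=onz('wrist',(257,201),z,s);print('knob',k,(k[:2]-c)@ex,(k[:2]-c)@ey)
print('screw',onz('wrist',(149,237),.117,s))
a=cv2.imread('pics/w1.png')[205:265,115:185];cv2.imwrite('pics/w1c.png',cv2.resize(a,None,fx=8,fy=8,interpolation=cv2.INTER_CUBIC))
E
```

```text
[ 0.52583509 -0.02656047  0.012     ] [0.47303492 0.25393192 0.012     ] [0.59667346 0.27794394 0.012     ] 0.28541870560141386 0.12594866131523752 yaw 0.18606367587064604 centre [0.56331311 0.1257102 ]
knob [0.50210938 0.21259055 0.144     ] -0.04407518532204722 0.09670299399426616
knob [0.50078952 0.21235421 0.148     ] -0.045415985864230804 0.09671489672176407
screw [0.56386919 0.12275114 0.117     ]
```

Emit:
jog_arm:
  rows:
    - [0.04, -0.001, 0.002, 0, 0, 0, 55]
    - [0.07, -0.001, 0.002, 0, 0, 0, 55]
    - [0.081, -0.001, 0.002, 0, 0, 0, 55]
    - [0.081, -0.001, 0.002, 0, 0, 0, 55]
    - [0.081, -0.001, 0.002, 0, 0, 0, 10]
    - [0.081, -0.001, 0.002, 0, 0, 0, 10]
    - [0.081, -0.001, 0.002, 0, 0, 0, 10]
    - [0.081, -0.001, 0.002, 0, 0, 0, 10]
    - [0.081, -0.001, 0.002, 0, 0, 0, 10]
  force: 40

```text
time: 2.5
tool_pos: [0.5018, 0.2128, 0.1286]
tcp_rot: [-0.147, 1.565, 0.146]
wrist_force: [-2.0, -0.9, 6.4]
width: 0.234
```

```bash
python3 - <<'E'
from h import *
s,a=shot('wrist','w2'); print({k:np.round(v,3) for k,v in s.items()})
E
```

```text
{'time': np.float64(2.5), 'q': array([ 3.560e-01,  8.400e-02,  1.968e+00, -1.000e-03,  1.090e+00,
       -1.401e+00]), 'joint_vel': array([0.002, 0.002, 0.002, 0.001, 0.001, 0.001]), 'joint_torque': array([ 4.7000e-02, -3.5664e+01, -3.2532e+01,  4.4000e-02, -8.5800e-01,
        4.0000e-03]), 'tool_pos': array([0.502, 0.213, 0.129]), 'tcp_rot': array([-0.147,  1.565,  0.146]), 'wrist_force': array([-1.996, -0.907,  6.426]), 'torque': array([-0.142,  0.396, -0.019]), 'width': np.float64(0.234)}
```

View pics/w2.png

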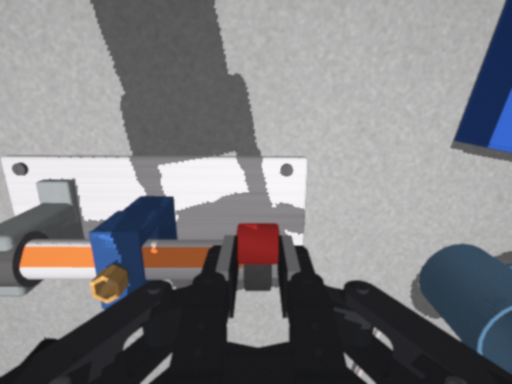

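Emit:
jog_arm:
  rows:
    - [-0.0035, 0, 0.005, 0, 0, 0, 10]
    - [-0.0061, 0, 0.01, 0, 0, 0, 10]
    - [-0.0085, 0, 0.0153, 0, 0, 0, 10]
    - [-0.0106, 0, 0.0208, 0, 0, 0, 10]
    - [-0.0122, 0, 0.0265, 0, 0, 0, 10]
    - [-0.0134, 0, 0.0323, 0, 0, 0, 10]
    - [-0.0141, 0, 0.0382, 0, 0, 0, 10]
    - [-0.0143, 0, 0.044, 0, 0, 0, 10]
    - [-0.0143, 0, 0.044, 0, 0, 0, 10]
    - [-0.0143, 0, 0.044, 0, 0, 0, 10]

```text
time: 3.55
tool_pos: [0.5453, 0.2208, 0.1424]
tcp_rot: [-0.147, 1.565, 0.145]
wrist_force: [0.0, -1.2, -12.9]
width: 0.227
```

```bash
python3 - <<'E'
from h import *
s,a=shot('wrist','w3'); s2,b=shot('side','s3'); s2,c=shot('scene','c3')
print({k:np.round(v,4) for k,v in s.items() if k in('tool_pos','tcp_rot','wrist_force','torque','width')})
M=R.from_rotvec(s['tcp_rot']).as_matrix();g=s['tool_pos']-.019*M[:,0];print('knob',g)
for c0 in([.562,.1218],[.5635,.124]):
  e=np.array([np.cos(.186),np.sin(.186)]);print((g[:2]-c0)@e,(g[:2]-c0)@[-e[1],e[0]])
z=lambda im,x,y,w,h,f:cv2.resize(im[y:y+h,x:x+w],None,fx=f,fy=f,interpolation=cv2.INTER_CUBIC)
cv2.imwrite('pics/m3.png',np.vstack([np.hstack([z(b,190,135,100,75,4),z(c,235,110,100,75,4)]),z(a,0,180,320,120,2.5)]))
E
```

```text
{'tool_pos': array([0.5453, 0.2208, 0.1424]), 'tcp_rot': array([-0.1468,  1.5649,  0.1453]), 'wrist_force': array([ 1.24000e-02, -1.15710e+00, -1.29426e+01]), 'torque': array([-0.1815, -0.0834, -0.0956]), 'width': np.float64(0.2267)}
knob [0.54531677 0.22085049 0.16140274]
0.0019218744972321865 0.10042726485544233
4.0902147431826075e-05 0.09854260493405431
```

View pics/m3.png

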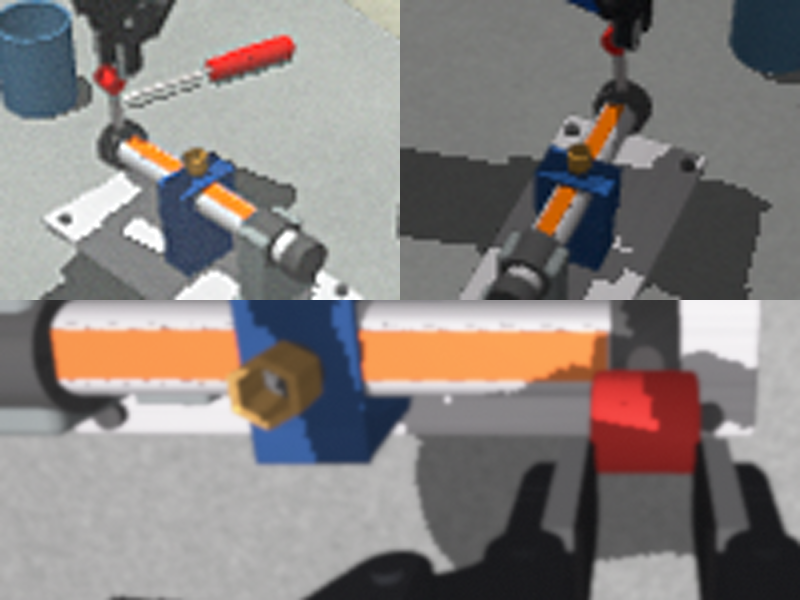

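```bash
python3 - <<'E'
from h import *
S1=dict(tool_pos=np.array([.49891469,.21324488,.20776662]),tcp_rot=np.array([-.1472499,1.56718146,.14518252]))
S2=dict(tool_pos=np.array([.5018,.2128,.1286]),tcp_rot=np.array([-.147,1.565,.146]))
S3=dict(tool_pos=np.array([.5453,.2208,.1424]),tcp_rot=np.array([-.1468,1.5649,.1453]))
sc=tri([('wrist',(149,237),S1),('wrist',(110,284),S2),('wrist',(110,334),S3)]);print('screw',sc)
for S,uv in((S1,(149,237)),(S2,(110,284)),(S3,(110,334))): print(uv,proj('wrist',sc,S))
e=np.array([np.cos(.186),np.sin(.186)]);n=[-e[1],e[0]]
k=onz('wrist',(258,348.4),.1614,S3);print('knob',k,'lat rel screw',(k[:2]-sc[:2])@e,(k[:2]-sc[:2])@n)
for r in(312,332.8):
  o=onz('wrist',(60,r),.0975,S3);print('orange',(o[:2]-sc[:2])@e)
for r in(312,332.8):
  o=onz('wrist',(180,r),.0975,S3);print('orange',(o[:2]-sc[:2])@e)
a=cv2.imread('pics/w3.png');print(a[295:350:2,60].tolist())
E
```

```text
screw [0.45100178 0.196267   0.30765767]
(149, 237) (np.float64(226.21591637404765), np.float64(207.652067018774))
(110, 284) (np.float64(549.0344133724484), np.float64(-950.2137576037223))
(110, 334) (np.float64(547.811334575013), np.float64(1237.506754567544))
knob [0.61252618 0.23297839 0.1614    ] lat rel screw 0.16552740839060393 0.006207577246982544
orange 0.19048306640707813
orange 0.21139317010655614
orange 0.1904468779547027
orange 0.2113485606940654
[[172, 172, 173], [172, 172, 173], [141, 141, 141], [38, 38, 38], [20, 19, 21], [18, 17, 17], [22, 21, 21], [20, 18, 20], [20, 19, 19], [20, 19, 19], [21, 20, 20], [19, 18, 20], [19, 18, 20], [20, 18, 19], [22, 20, 21], [20, 19, 19], [22, 20, 21], [19, 17, 18], [19, 18, 19], [21, 20, 20], [21, 19, 18], [26, 25, 25], [30, 28, 27], [32, 28, 29], [33, 30, 30], [33, 30, 31], [32, 30, 29], [32, 29, 29]]
```

```bash
python3 - <<'E'
from h import *
S1=dict(tool_pos=np.array([.49891469,.21324488,.20776662]),tcp_rot=np.array([-.1472499,1.56718146,.14518252]))
S2=dict(tool_pos=np.array([.5018,.2128,.1286]),tcp_rot=np.array([-.147,1.565,.146]))
S3=dict(tool_pos=np.array([.5453,.2208,.1424]),tcp_rot=np.array([-.1468,1.5649,.1453]))
O=[(S1,(149,236)),(S2,(111,283)),(S3,(110,214))]
sc=tri([('wrist',u,S) for S,u in O]);print('screw',sc)
for S,uv in O: print(uv,proj('wrist',sc,S))
e=np.array([np.cos(.186),np.sin(.186)]);n=[-e[1],e[0]]
k=onz('wrist',(258,228.4),.1614,S3);print('knob',k,'lat rel screw',(k[:2]-sc[:2])@e,(k[:2]-sc[:2])@n)
a=cv2.imread('pics/w3.png').astype(int)
for c in(60,175):
  m=np.where((a[180:235,c,2]>180)&(a[180:235,c,0]<120))[0]+180;print(m.min(),m.max()+1)
  l=[(onz('wrist',(c,r),.0975,S3)[:2]-sc[:2])@e for r in(m.min(),m.max()+1)];print('orange',l)
  print(a[168:235:3,c].sum(1))
E
```

```text
screw [0.5632883  0.12278463 0.1165347 ]
(149, 236) (np.float64(149.25880861120658), np.float64(236.22422099764253))
(111, 283) (np.float64(110.1175748256322), np.float64(282.81086241823385))
(110, 214) (np.float64(110.51793218060644), np.float64(213.9393441363132))
knob [0.5358798  0.21854182 0.1614    ] lat rel screw -0.009227431507073301 0.09917419273419947
193 211
orange [np.float64(-0.008863047586439327), np.float64(0.005026978811553772)]
[217 207 210 223 456 583 664 644 562 482 482 484 485 482 502 680 546 530
 689 714 715 701 540]
193 211
orange [np.float64(-0.008863176322748249), np.float64(0.00502266186013091)]
[459 439 256 191 419 553 640 712 560 496 499 496 496 496 502 677 560 399
 403 407 407 390 305]
```

```bash
python3 - <<'E'
from h import *
S1=dict(tool_pos=np.array([.49891469,.21324488,.20776662]),tcp_rot=np.array([-.1472499,1.56718146,.14518252]))
S2=dict(tool_pos=np.array([.5018,.2128,.1286]),tcp_rot=np.array([-.147,1.565,.146]))
S3=dict(tool_pos=np.array([.5453,.2208,.1424]),tcp_rot=np.array([-.1468,1.5649,.1453]))
e=np.array([np.cos(.186),np.sin(.186)])
for nm,f,S in(('w1','w1',S1),('w2','w2',S2),('w3','w3',S3)):
  a=cv2.imread(f'pics/{f}.png').astype(int);m=(a[...,2]>90)&(a[...,1]<60)&(a[...,0]<60)
  c=257;r=np.where(m[:,250:265].mean(1)>.5)[0];v=(r.min()+r.max()+1)/2;print(nm,r.min(),r.max())
  out=[]
  for z in np.arange(.13,.17,.002):
    k=onz('wrist',(c,v),z,S);l=(k[:2]-[.5633,.1228])@e;out.append((round(z,3),round(l*1e3,1),round(np.hypot(l,z-.085)*1e3,1)))
  print([o for o in out if abs(o[2]-75)<3])
  g=S['tool_pos']-.019*R.from_rotvec(S['tcp_rot']).as_matrix()[:,0];print('tool grasp lat,z',(g[:2]-[.5633,.1228])@e,g[2])
E
```

```text
w1 189 214
[(np.float64(0.144), np.float64(-42.7), np.float64(72.8)), (np.float64(0.146), np.float64(-43.4), np.float64(74.8)), (np.float64(0.148), np.float64(-44.0), np.float64(76.9))]
tool grasp lat,z -0.04652133169542316 0.22676658671050368
w2 224 264
[(np.float64(0.144), np.float64(-42.4), np.float64(72.6)), (np.float64(0.146), np.float64(-43.4), np.float64(74.8)), (np.float64(0.148), np.float64(-44.4), np.float64(77.1))]
tool grasp lat,z -0.043810085924067085 0.1475999896886506
w3 208 248
[(np.float64(0.158), np.float64(-7.7), np.float64(73.4)), (np.float64(0.16), np.float64(-8.6), np.float64(75.5)), (np.float64(0.162), np.float64(-9.4), np.float64(77.6))]
tool grasp lat,z 0.00041715484873792313 0.1613999826835011
```

Emit:
jog_arm:
  rows:
    - [0.001, 0, 0.004, 0, 0, 0, 10]
    - [0.001, 0, 0.008, 0, 0, 0, 10]
    - [0.001, 0, 0.0085, 0, 0, 0, 10]
    - [0.001, 0, 0.0085, 0, 0, 0, 10]

```text
time: 4.1
tool_pos: [0.5538, 0.2224, 0.1422]
tcp_rot: [-0.147, 1.564, 0.145]
wrist_force: [-1.7, -1.6, -5.1]
width: 0.224
```

```bash
cat > knob.py <<'E'
from h import *
import sys
S,a=shot('wrist',sys.argv[1]);a=a.astype(int)
e=np.array([np.cos(.186),np.sin(.186)])
m=(a[...,2]>90)&(a[...,1]<60)&(a[...,0]<60)
r=np.where(m[:,250:265].mean(1)>.5)[0];v=(r.min()+r.max()+1)/2;print(r.min(),r.max())
for z in np.arange(.156,.165,.001):
    k=onz('wrist',(257,v),z,S);l=(k[:2]-[.5633,.1228])@e;print(round(z,3),round(l*1e3,1),round(np.hypot(l,z-.085)*1e3,1))
g=S['tool_pos']-.019*R.from_rotvec(S['tcp_rot']).as_matrix()[:,0];print('tool grasp lat,z',(g[:2]-[.5633,.1228])@e,g[2],S['wrist_force'],S['torque'])
E
python3 knob.py w4
```

```text
206 247
0.156 0.9 71.0
0.157 0.5 72.0
0.158 0.0 73.0
0.159 -0.4 74.0
0.16 -0.8 75.0
0.161 -1.3 76.0
0.162 -1.7 77.0
0.163 -2.2 78.0
0.164 -2.6 79.0
0.165 -3.0 80.1
tool grasp lat,z 0.00910375879775961 0.1611516704804809 [-1.66036952 -1.62790841 -5.0885608 ] [-0.36602973  0.51495388 -0.12748649]
```

Emit:
jog_arm:
  rows:
    - [0, 0, 0, 0, 0, 0, 60]
    - [0, 0, 0, 0, 0, 0, 60]
    - [0, 0, 0, 0, 0, 0, 60]
    - [-0.03, 0, 0, 0, 0, 0, 60]
    - [-0.07, -0.03, 0, 0, 0, 0, 60]
    - [-0.09, -0.06, -0.01, 0, 0, 0, 60]
    - [-0.09, -0.06, -0.01, 0, 0, 0, 60]
    - [-0.09, -0.06, -0.01, 0, 0, 0, 60]

```text
time: 4.95
tool_pos: [0.5559, 0.1617, 0.2337]
tcp_rot: [-0.145, 1.561, 0.145]
wrist_force: [-0.7, 0.2, -0.5]
width: 0.601
```

```bash
python3 - <<'E'
from h import *
S,a=shot('wrist','w5');print(S['tool_pos'],S['tcp_rot'],S['wrist_force'])
M=R.from_rotvec(S['tcp_rot']).as_matrix();print(M.round(3))
print(proj('wrist',[.5633,.1228,.124],S),proj('wrist',[.545,.2205,.16],S))
cv2.imwrite('pics/w5c.png',cv2.resize(a[150:350,80:400],None,fx=2.5,fy=2.5,interpolation=cv2.INTER_CUBIC))
E
```

```text
[0.55590008 0.16172322 0.23366562] [-0.14459653  1.56069368  0.14515037] [-0.67662419  0.20523968 -0.54005893]
[[ 0.005 -0.184  0.983]
 [ 0.001  0.983  0.184]
 [-1.    -0.     0.005]]
(np.float64(215.96066782895062), np.float64(181.73392246982658)) (np.float64(331.11873868479915), np.float64(193.19039378409394))
```

View pics/w5c.png

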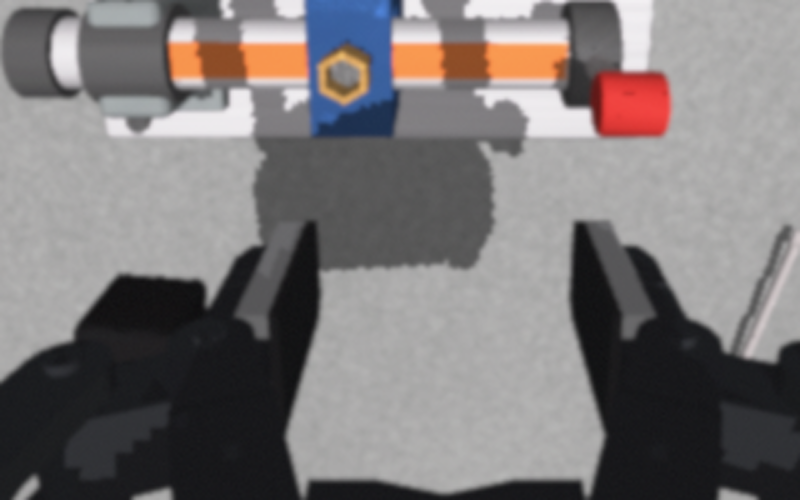

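Head hexagon centred about (344,75) in the crop, with its corners pointing up and down the image, along rig x. The knob mid-row is at 191.6 px, against 193.2 predicted for upright, so the flat is within about 1° of up.

```bash
python3 - <<'E'
from h import *
S5=dict(tool_pos=np.array([.55590008,.16172322,.23366562]),tcp_rot=np.array([-.14459653,1.56069368,.14515037]))
a=cv2.imread('pics/w5.png');h=cv2.cvtColor(cv2.resize(a,None,fx=4,fy=4,interpolation=cv2.INTER_CUBIC),cv2.COLOR_BGR2HSV)
m=cv2.inRange(h,(10,90,60),(30,255,255));x0,x1,y0,y1=205*4,231*4,165*4,195*4
mm=np.zeros_like(m);mm[y0:y1,x0:x1]=m[y0:y1,x0:x1]
# exclude orange by hue: keep connected comp at centre
n,l,st,ce=cv2.connectedComponentsWithStats(mm);i=1+np.argmax(st[1:,4]);print(st[i]/4,ce[i]/4)
cs,_=cv2.findContours((l==i).astype(np.uint8),cv2.RETR_CCOMP,cv2.CHAIN_APPROX_NONE)
for c in cs:
  if len(c)<40: continue
  hull=cv2.convexHull(c)[:,0]/4.
  P=np.array([onz('wrist',u,.124,S5)[:2] for u in hull]); 
  M=cv2.moments(np.float32(cv2.convexHull(np.float32(P*1e4))));ctr=np.array([M['m10'],M['m01']])/M['m00']/1e4
  # dense boundary, 6-fold phase of radius
  D=np.array([onz('wrist',u,.124,S5)[:2] for u in c[:,0]/4.])-ctr
  th=np.arctan2(D[:,1],D[:,0]);r=np.hypot(*D.T)
  g=np.linspace(-np.pi,np.pi,360);o=np.argsort(th);rr=np.interp(g,th[o],r[o])
  z=(rr*np.exp(1j*6*g)).sum();print('ctr',ctr,'r',r.min(),r.max(),'phase deg mod60',np.degrees(np.angle(z))/6,'amp',abs(z)/360)
for nm,u in(('z.118',.118),('z.128',.128)):print(nm,onz('wrist',(217.6,180),u,S5))
E
```

```text
[207.75 168.5   19.75  22.75 970.5 ] [217.71425811 179.79849304]
ctr [0.56119894 0.12418028] r 0.008774280355182393 0.011012240211711174 phase deg mod60 10.629401634569994 amp 0.00020140567120586326
ctr [0.56094288 0.12424348] r 0.004532554787295765 0.006253254552531021 phase deg mod60 9.008705389671027 amp 5.925667619637783e-05
z.118 [0.56308428 0.12355898 0.118     ]
z.128 [0.56020786 0.12440187 0.128     ]
```

```bash
python3 - <<'E'
from h import *
for n,f in(('scene','scene'),('side','side')):
  h=cv2.cvtColor(cv2.imread(f'pics/{f}.png'),cv2.COLOR_BGR2HSV)
  m=cv2.inRange(h,(0,150,60),(6,255,255))|cv2.inRange(h,(174,150,60),(180,255,255))
  k,l,st,ce=cv2.connectedComponentsWithStats(m)
  for i in range(1,k):
    u=proj(n,[.514,-.228,.128]);
    if np.hypot(*(ce[i]-u))<12 and st[i,4]>15:
      r=cv2.fitLine(np.argwhere(l==i)[:,::-1].astype(np.float32),cv2.DIST_L2,0,.01,.01).ravel()
      A=onz(n,ce[i]-10*r[:2],.13);B=onz(n,ce[i]+10*r[:2],.13);d=B-A;print(n,st[i],ce[i],onz(n,ce[i],.13),'bar dir deg',np.degrees(np.arctan2(d[1],d[0]))%180)
S=monitor.read_state();M=R.from_rotvec(S['tcp_rot']).as_matrix()
print(S['time'],M.T@(np.array([.514,-.229,.24])-S['tool_pos']))
E
```

```text
scene [187 208  20  16 128] [196.6171875 215.8046875] [ 0.51638832 -0.23071455  0.13      ] bar dir deg 177.64770603093038
side [284 234  20  14 123] [293.69105691 240.2601626 ] [ 0.51451229 -0.22916498  0.13      ] bar dir deg 179.73641767653442
5.0 [-0.0079239  -0.37678813 -0.11245818]
```

Emit:
jog_arm:
  rows:
    - [-0.008, -0.377, -0.112, 0.21, 0, 0, 60]
    - [-0.008, -0.377, -0.112, 0.21, 0, 0, 60]
    - [-0.008, -0.377, -0.112, 0.21, 0, 0, 60]
    - [-0.008, -0.377, -0.112, 0.21, 0, 0, 60]
    - [-0.008, -0.377, -0.112, 0.21, 0, 0, 60]
    - [-0.008, -0.377, -0.112, 0.21, 0, 0, 60]
    - [-0.008, -0.377, -0.112, 0.21, 0, 0, 60]
    - [-0.008, -0.377, -0.112, 0.21, 0, 0, 60]
    - [-0.008, -0.377, -0.112, 0.21, 0, 0, 60]
    - [-0.008, -0.377, -0.112, 0.21, 0, 0, 60]
    - [-0.008, -0.377, -0.112, 0.21, 0, 0, 60]

```text
time: 6.1
tool_pos: [0.5144, -0.2276, 0.2388]
tcp_rot: [0.02, 1.57, -0.017]
wrist_force: [-0.9, 0.6, -1.2]
width: 0.601
```

```bash
python3 - <<'E'
from h import *
s,a=shot('wrist','w6'); M=R.from_rotvec(s['tcp_rot']).as_matrix();print(s['tool_pos'],M.round(3).tolist(),s['q'].round(3),s['wrist_force'],s['torque'])
h=cv2.cvtColor(a,cv2.COLOR_BGR2HSV)
m=cv2.inRange(h,(0,150,60),(6,255,255))|cv2.inRange(h,(174,150,60),(180,255,255))
k,l,st,ce=cv2.connectedComponentsWithStats(m)
for i in range(1,k):
  if st[i,4]>100:
    P=np.argwhere(l==i)[:,::-1].astype(np.float32);rc=cv2.minAreaRect(P);b=cv2.boxPoints(rc);print(st[i],rc,b.round(1).tolist())
    print([onz('wrist',u,.136,s).round(4).tolist() for u in b],onz('wrist',rc[0],.136,s))
    vx=cv2.fitLine(P,cv2.DIST_L2,0,.01,.01).ravel();A,B=onz('wrist',vx[2:]-20*vx[:2],.136,s),onz('wrist',vx[2:]+20*vx[:2],.136,s);print('dir',np.degrees(np.arctan2(*(B-A)[1::-1])))
E
```

```text
[ 0.51444763 -0.22756577  0.23877568] [[0.001, 0.023, 1.0], [0.002, 1.0, -0.023], [-1.0, 0.002, 0.001]] [-4.620e-01  3.300e-02  1.811e+00  2.000e-03  1.297e+00 -2.010e+00] [-0.88622409  0.62727871 -1.15621016] [-0.03417061 -0.00205565 -0.01325599]
[ 248  150   17   68 1054] ((256.0, 183.5), (67.0, 16.0), 90.0) [[248.0, 150.0], [264.0, 150.0], [264.0, 217.0], [248.0, 217.0]]
[[0.4832, -0.2355, 0.136], [0.4835, -0.2214, 0.136], [0.547, -0.2225, 0.136], [0.5466, -0.2376, 0.136]] [ 0.51400069 -0.22920086  0.136     ]
dir -1.3560345521333363
```

View pics/w6.png

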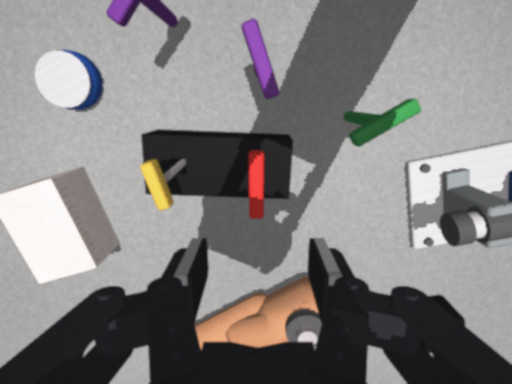

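Wrist view: red bar centred at (256,183) and aligned with image vertical. Yellow key at (157,184), green key to the right at (385,122), stand beneath.

Emit:
jog_arm:
  rows:
    - [0.05, -0.0015, 0.0005, 0, 0, 0, 55]
    - [0.09, -0.0015, 0.0005, 0, 0, 0, 55]
    - [0.12, -0.0015, 0.0005, 0, 0, 0, 55]
    - [0.13, -0.0015, 0.0005, 0, 0, 0, 55]
    - [0.13, -0.0015, 0.0005, 0, 0, 0, 55]
    - [0.13, -0.0015, 0.0005, 0, 0, 0, 5]
    - [0.13, -0.0015, 0.0005, 0, 0, 0, 5]
    - [0.13, -0.0015, 0.0005, 0, 0, 0, 5]
    - [0.13, -0.0015, 0.0005, 0, 0, 0, 5]
    - [0.13, -0.0015, 0.0005, 0, 0, 0, 5]
    - [0.13, -0.0015, 0.0005, 0, 0, 0, 5]
  force: 100

```text
time: 7.25
tool_pos: [0.5172, -0.2298, 0.1119]
tcp_rot: [0.018, 1.565, -0.018]
wrist_force: [-0.3, 0.5, 7.0]
width: 0.082
```

```bash
python3 - <<'E'
from h import *
s=monitor.read_state();M=R.from_rotvec(s['tcp_rot']).as_matrix();print(s['tool_pos'],M.round(4).tolist(),s['wrist_force'],s['torque'],s['width'])
th=np.radians(10.63)
Z=np.array([np.cos(th),np.sin(th),0]);X=np.array([0,0,-1.]);T=np.c_[X,np.cross(Z,X),Z]
# hover: tip at z .17 above screw
g=np.array([.5625,.1235,0]);tcp=g.copy();tcp[2]=s['tool_pos'][2]-.010+.145
print(M.T@(tcp-s['tool_pos']),R.from_matrix(M.T@T).as_rotvec())
E
```

```text
[ 0.51718889 -0.22978492  0.11188903] [[0.006, 0.0229, 0.9997], [-0.0007, 0.9997, -0.0229], [-1.0, -0.0005, 0.006]] [-0.25832719  0.5485809   6.96590755] [-0.0015565  -0.04397715 -0.02843937] 0.08219455475195915
[-0.13496422  0.35415951  0.03800038] [-0.20847671  0.00590831  0.00115636]
```

Emit:
jog_arm:
  rows:
    - [-0.02, 0, 0, 0, 0, 0, 5]
    - [-0.05, 0, 0, 0, 0, 0, 5]
    - [-0.09, 0, 0, 0, 0, 0, 5]
    - [-0.13, 0, 0, 0, 0, 0, 5]
    - [-0.18, 0, 0, 0, 0, 0, 5]
    - [-0.19, 0, 0, 0, 0, 0, 5]
    - [-0.19, 0, 0, 0, 0, 0, 5]

```text
time: 7.95
tool_pos: [0.5175, -0.2305, 0.3055]
tcp_rot: [0.015, 1.559, -0.021]
wrist_force: [-1.0, 0.0, -1.4]
width: 0.075
```

```bash
python3 - <<'E'
from h import *
s,a=shot('side','s7');s,w=shot('wrist','w7');print(s['tool_pos'],s['tcp_rot'],s['wrist_force'],s['torque'],s['width'])
u=proj('side',s['tool_pos']-[0,0,.05]);x,y=int(u[0]),int(u[1]);print(u)
z=lambda im,x,y,w,h,f:cv2.resize(im[y:y+h,x:x+w],None,fx=f,fy=f,interpolation=cv2.INTER_CUBIC)
cv2.imwrite('pics/m7.png',np.hstack([z(a,x-50,y-70,100,140,4),z(w,156,150,200,234,2.393)[:560,:399]]))
E
```

```text
[ 0.5162081  -0.22982529  0.30251569] [ 0.01701962  1.5631908  -0.01916647] [-0.33210588 -0.87596191 -2.27464209] [ 0.01523644 -0.00157458  0.02700469] 0.08134887470587704
(np.float64(297.56762474903013), np.float64(207.04646635975632))
```

View pics/m7.png

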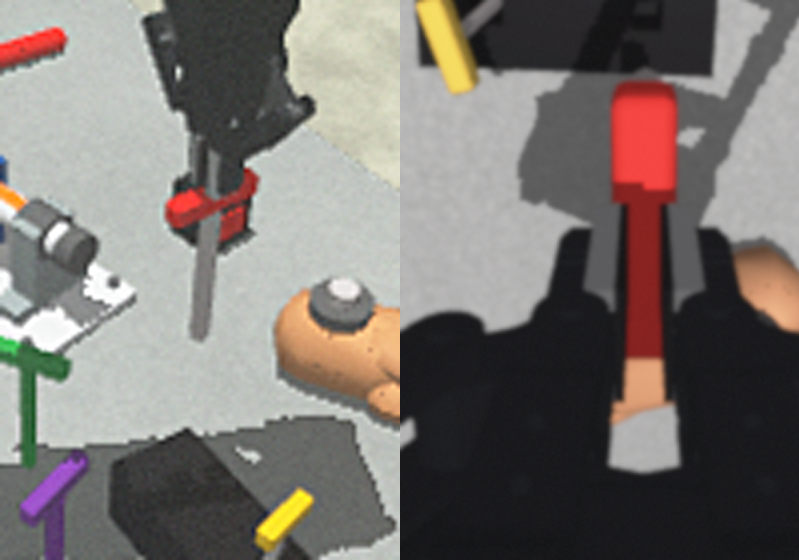

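```bash
python3 - <<'E'
from h import *
s=monitor.read_state();M=R.from_rotvec(s['tcp_rot']).as_matrix()
p=imaging.camera_params('wrist');Tc=np.array(p['T_tool_cam'])
for r in(184.7,190.5,299.6):
  d=Tc[:3,:3]@[0,(r-p['cy'])/p['fy'],1];print(r,[ (Tc[:3,3]+d*(q-Tc[0,3])/d[0]).round(4).tolist() for q in(-.024,-.008)])
for o in(-.002,0): print('tip pred',proj('side',s['tool_pos']+[o,0,-.1019]))
th=np.radians(10.63)
Z=np.array([np.cos(th),np.sin(th),0]);X=np.array([0,0,-1.]);T=np.c_[X,np.cross(Z,X),Z]
tcp=np.array([.5625,.1235,.30])+T@[0,0,.0015]
print(s['tool_pos'],M.T@(tcp-s['tool_pos']),R.from_matrix(M.T@T).as_rotvec())
E
```

```text
184.7 [[-0.024, -0.0004, -0.0346], [-0.008, -0.0004, -0.0302]]
190.5 [[-0.024, -0.0004, -0.0317], [-0.008, -0.0004, -0.0269]]
299.6 [[-0.024, -0.0004, 0.0304], [-0.008, -0.0004, 0.0422]]
tip pred (np.float64(295.10700210960545), np.float64(222.62143378795275))
tip pred (np.float64(295.6932284025585), np.float64(222.32029543200267))
[ 0.51531362 -0.22934276  0.30044583] [0.00072127 0.35414652 0.04051095] [-2.08565771e-01  4.25531105e-03  1.50526245e-04]
```

Emit:
jog_arm:
  rows:
    - [0, 0.354, 0.04, -0.2085, 0.004, 0, 5]
    - [0, 0.354, 0.04, -0.2085, 0.004, 0, 5]
    - [0, 0.354, 0.04, -0.2085, 0.004, 0, 5]
    - [0, 0.354, 0.04, -0.2085, 0.004, 0, 5]
    - [0, 0.354, 0.04, -0.2085, 0.004, 0, 5]
    - [0, 0.354, 0.04, -0.2085, 0.004, 0, 5]
    - [0, 0.354, 0.04, -0.2085, 0.004, 0, 5]
    - [0, 0.354, 0.04, -0.2085, 0.004, 0, 5]
    - [0, 0.354, 0.04, -0.2085, 0.004, 0, 5]
    - [0, 0.354, 0.04, -0.2085, 0.004, 0, 5]
    - [0.02, 0.354, 0.04, -0.2085, 0.004, 0, 5]
    - [0.048, 0.354, 0.04, -0.2085, 0.004, 0, 5]
    - [0.048, 0.354, 0.04, -0.2085, 0.004, 0, 5]
    - [0.048, 0.354, 0.04, -0.2085, 0.004, 0, 5]

```text
time: 9.45
tool_pos: [0.5629, 0.1219, 0.252]
tcp_rot: [-0.144, 1.568, 0.143]
wrist_force: [0.5, 0.6, -0.9]
width: 0.078
```

```bash
python3 - <<'E'
from h import *
s,a=shot('side','s8');s,c=shot('scene','c8');M=R.from_rotvec(s['tcp_rot']).as_matrix();print(s['tool_pos'],M.round(4).tolist(),s['wrist_force'],s['torque'],s['width'],s['q'])
out=[]
for n,im in(('side',a),('scene',c)):
  u=proj(n,[.5625,.1235,.135]);x,y=int(u[0])-25,int(u[1])-35;print(n,x,y,u)
  print('tip pred',proj(n,s['tool_pos']+M@[.1019,0,-.001]),'mouth pred',proj(n,[.5625,.1235,.124]))
  out.append(cv2.resize(im[y:y+70,x:x+50],None,fx=8,fy=8,interpolation=cv2.INTER_CUBIC))
cv2.imwrite('pics/m8.png',np.hstack(out))
E
```

```text
[0.56390498 0.12238308 0.25339581] [[0.0006, -0.1826, 0.9832], [-0.0003, 0.9832, 0.1826], [-1.0, -0.0004, 0.0005]] [-0.43014923  0.23559893 -1.39127406] [-0.01971539  0.03999283  0.01369257] 0.07706455495691247 [ 1.70798891e-01  5.36690209e-02  1.76298994e+00 -4.01957165e-04
  1.32438446e+00 -1.58351830e+00]
side 214 135 (np.float64(239.1018609545678), np.float64(170.9716242325313))
tip pred (np.float64(239.29294945500195), np.float64(167.16183551021567)) mouth pred (np.float64(239.19540299685025), np.float64(173.56908595763142))
scene 255 110 (np.float64(280.4067199449391), np.float64(145.582729646416))
tip pred (np.float64(280.5226661777158), np.float64(142.13434258951605)) mouth pred (np.float64(280.2640286335154), np.float64(148.05650513775421))
```

View pics/m8.png

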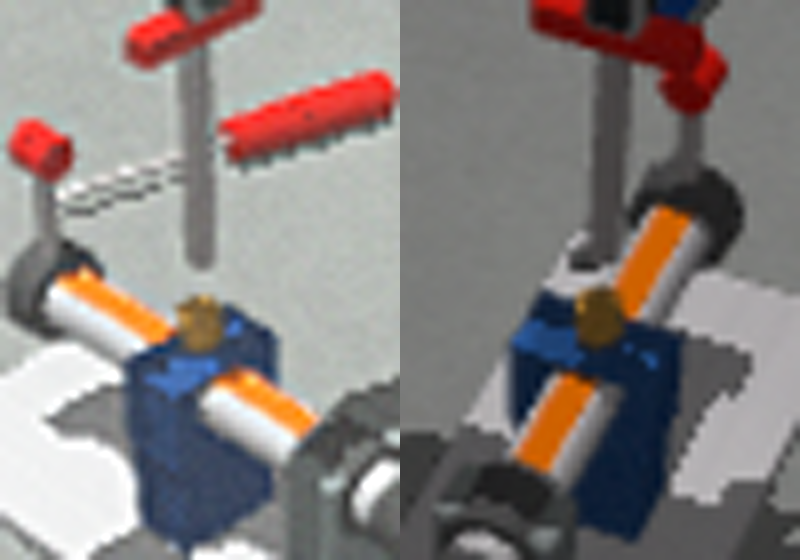

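Side view: shank at column ≈201 of the crop and screw head ≈200. Scene view: shank ≈607 and head ≈600. The key is nearly over the socket, so I'll refine this to sub-pixel numerically.

```bash
python3 - <<'E'
from h import *
s=monitor.read_state();M=R.from_rotvec(s['tcp_rot']).as_matrix();print(s['tool_pos'])
for n,f in(('side','s8'),('scene','c8')):
  im=cv2.imread(f'pics/{f}.png').astype(float);tu=proj(n,[.5639,.1224,.1515]);
  # brass
  h=cv2.cvtColor(im.astype(np.uint8),cv2.COLOR_BGR2HSV);mu=proj(n,[.5625,.1235,.12])
  m=cv2.inRange(h,(12,100,30),(32,255,200))
  P=np.argwhere(m)[:,::-1];P=P[(abs(P-mu)<6).all(1)];print(n,'brass cols',{int(r):(int(P[P[:,1]==r,0].min()),int(P[P[:,1]==r,0].max())) for r in np.unique(P[:,1])},'mouth/collar pred',mu)
  for z in(.155,.165,.175,.185):
    u=proj(n,[.5639,.1224,z]);r=int(round(u[1]));seg=im[r,int(u[0])-6:int(u[0])+7].sum(1);bg=np.median(np.r_[seg[:3],seg[-3:]])
    w=np.clip(bg-seg,0,None);w[w<.25*w.max()]=0
    print(z,'pred',round(u[0],2),'row',r,'cen',round(int(u[0])-6+(w*np.arange(13)).sum()/w.sum(),2),seg.astype(int))
  J=[(np.array(proj(n,np.array([.5639,.1224,.15])+d))-proj(n,[.5639,.1224,.15]))[0] for d in((.001,0,0),(0,.001,0),(0,0,.001))];print('dcol/mm',np.round(J,3))
E
```

```text
[0.56443492 0.12275642 0.25421926]
side brass cols {172: (238, 239), 173: (236, 240), 174: (236, 240), 175: (237, 240), 176: (236, 241), 177: (237, 240), 178: (238, 239)} mouth/collar pred (np.float64(239.2291581487268), np.float64(174.5063940694165))
0.155 pred 239.45 row 166 cen 238.5 [541 554 550 575 378 336 338 376 544 555 552 547 565]
0.165 pred 239.37 row 164 cen 238.55 [546 557 576 536 383 356 334 367 561 568 542 559 546]
0.175 pred 239.28 row 161 cen 238.51 [554 550 566 532 377 348 339 375 531 557 553 563 535]
0.185 pred 239.2 row 159 cen 238.56 [580 569 569 535 391 347 333 362 532 575 558 555 539]
dcol/mm [ 0.248 -0.16  -0.008]
scene brass cols {144: (282, 282), 145: (286, 286), 146: (278, 282), 147: (277, 285), 148: (277, 283), 149: (277, 284), 150: (277, 282), 151: (278, 282), 152: (278, 281)} mouth/collar pred (np.float64(280.212550594062), np.float64(148.94895690003298))
0.155 pred 280.86 row 141 cen 279.96 [375 411 327 236 206 213 209 206 304 468 372 304 304]
0.165 pred 281.0 row 139 cen 281.12 [377 372 388 518 379 235 215 210 249 338 457 395 317]
0.175 pred 281.13 row 137 cen 281.55 [380 377 376 302 221 212 209 243 177 104 407 389 318]
0.185 pred 281.27 row 134 cen 285.81 [372 371 374 336 226 210 206 205 367 197 106  98 106]
dcol/mm [0.274 0.176 0.013]
```

Emit:
jog_arm:
  rows:
    - [0, 0.001, -0.0006, 0, 0, 0, 5]
    - [0.01, 0.001, -0.0006, 0, 0, 0, 5]
    - [0.02, 0.001, -0.0006, 0, 0, 0, 5]
    - [0.026, 0.001, -0.0006, 0, 0, 0, 5]
    - [0.03, 0.001, -0.0006, 0, 0, 0, 5]
    - [0.034, 0.001, -0.0006, 0, 0, 0, 5]
    - [0.034, 0.001, -0.0006, 0, 0, 0, 5]

```text
time: 10.25
tool_pos: [0.5633, 0.1236, 0.2193]
tcp_rot: [-0.145, 1.565, 0.144]
wrist_force: [-0.0, 0.7, -1.7]
width: 0.081
```

```bash
python3 - <<'E'
from h import *
s=monitor.read_state();print({k:np.round(v,4).tolist() for k,v in s.items() if k!='joint_vel'})
E
```

```text
{'time': 10.25, 'q': [0.1731, 0.0717, 1.8066, -0.0003, 1.2626, -1.5817], 'joint_torque': [-0.0243, -41.6273, -37.6068, -0.0205, -0.119, -0.0001], 'tool_pos': [0.5633, 0.1236, 0.2193], 'tcp_rot': [-0.1448, 1.5652, 0.1444], 'wrist_force': [-0.024, 0.7327, -1.7125], 'torque': [-0.0285, 0.0043, 0.004], 'width': 0.0811}
```

Emit:
jog_arm:
  rows:
    - [0.002, 0, 0, 0, 0, 0, 5]
    - [0.004, 0, 0, 0, 0, 0, 5]
    - [0.006, 0, 0, 0, 0, 0, 5]
    - [0.008, 0, 0, 0, 0, 0, 5]
    - [0.008, 0, 0, 0, 0, 0, 5]

```text
time: 10.75
tool_pos: [0.5648, 0.1239, 0.2135]
tcp_rot: [-0.144, 1.561, 0.144]
wrist_force: [-1.2, -0.7, 6.2]
width: 0.077
```

```bash
python3 - <<'E'
from h import *
s,a=shot('side','s9');s,c=shot('scene','c9');print({k:np.round(v,4).tolist() for k,v in s.items() if k in('tool_pos','tcp_rot','wrist_force','torque')})
out=[cv2.resize(im[y:y+70,x:x+50],None,fx=8,fy=8,interpolation=cv2.INTER_CUBIC) for im,x,y in((a,214,135),(c,255,110))]
cv2.imwrite('pics/m9.png',np.hstack(out))
E
```

```text
{'tool_pos': [0.5647, 0.1239, 0.2135], 'tcp_rot': [-0.1444, 1.5612, 0.1445], 'wrist_force': [-0.4805, -0.1881, 4.8731], 'torque': [-0.0131, 0.0676, 0.0252]}
```

View pics/m9.png

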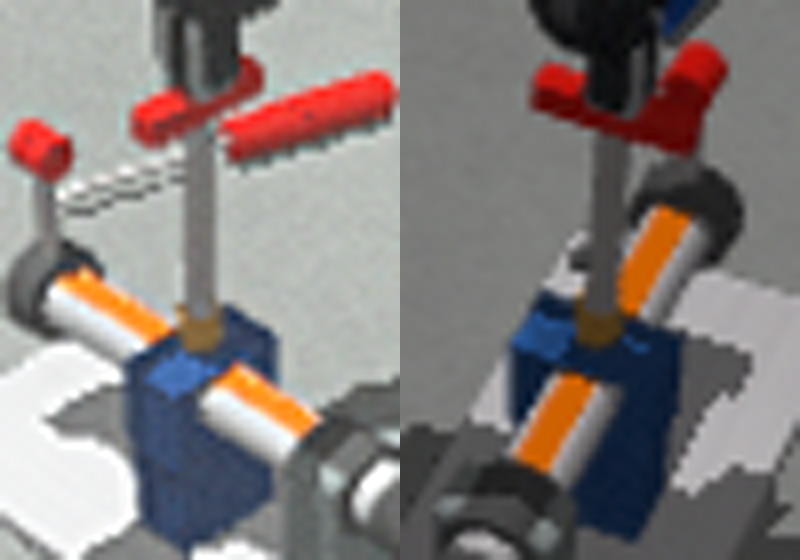

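Seated: both views show the shank inside the brass head, and contact force is 6 N. Turning clockwise now.

Emit:
jog_arm:
  rows:
    - [0, 0, -0.001, 0.05, 0, 0, 5]
    - [0, 0, -0.001, 0.1, 0, 0, 5]
    - [0, 0, -0.001, 0.15, 0, 0, 5]
    - [0.0005, 0, -0.001, 0.2, 0, 0, 5]
    - [0.001, 0, -0.001, 0.25, 0, 0, 5]
    - [0.0015, 0, -0.001, 0.3, 0, 0, 5]
    - [0.0015, 0, -0.001, 0.3, 0, 0, 5]

```text
time: 11.55
tool_pos: [0.5645, 0.1237, 0.2132]
tcp_rot: [0.092, 1.562, -0.09]
wrist_force: [-0.3, 0.4, 3.4]
width: 0.076
```

```bash
cat > st.py <<'E'
from h import *
s=monitor.read_state();M=R.from_rotvec(s['tcp_rot']).as_matrix()
print(s['time'],s['tool_pos'].round(4),'yaw',np.degrees(np.arctan2(M[1,2],M[0,2])).round(2),'F',s['wrist_force'].round(2),'T',s['torque'].round(3),'q6',s['q'][5].round(3),s['joint_torque'][5].round(3),s['width'].round(3))
E
python3 st.py
```

```text
Traceback (most recent call last):
  File "st.py", line 3, in <module>
    print(s['time'],s['tool_pos'].round(4),'yaw',np.degrees(np.arctan2(M[1,2],M[0,2])).round(2),'F',s['wrist_force'].round(2),'T',s['torque'].round(3),'q6',s['q'][5].round(3),s['joint_torque'][5].round(3),s['width'].round(3))
                                                                                                                                                                                                             ^^^^^^^^^^^^^^^^
AttributeError: 'float' object has no attribute 'round'
```

```bash
sed -i "s/,s\['width'\].round(3)//" st.py; python3 st.py
```

```text
11.55 [0.5645 0.1237 0.2132] yaw -6.63 F [-0.29  0.39  3.4 ] T [-0.026  0.129  0.105] q6 -1.282 0.487
```

Emit:
jog_arm:
  rows:
    - [0.0005, 0, 0, 0.05, 0, 0, 5]
    - [0.001, 0, 0, 0.1, 0, 0, 5]
    - [0.001, 0, 0, 0.15, 0, 0, 5]

```text
time: 11.85
tool_pos: [0.5645, 0.1236, 0.2125]
tcp_rot: [0.21, 1.554, -0.208]
wrist_force: [-0.3, -0.4, 0.7]
width: 0.076
```

```bash
python3 st.py
```

```text
11.85 [0.5645 0.1236 0.2125] yaw -15.25 F [-0.3  -0.39  0.65] T [-0.073  0.201  0.179] q6 -1.131 -0.334
```

Emit:
jog_arm:
  rows:
    - [0.001, 0, 0, 0.05, 0, 0, 5]
    - [0.002, 0, 0, 0.1, 0, 0, 5]
    - [0.002, 0, 0, 0.1, 0, 0, 5]

```text
time: 12.15
tool_pos: [0.5651, 0.1237, 0.2116]
tcp_rot: [0.288, 1.543, -0.285]
wrist_force: [-1.7, -0.4, 4.7]
width: 0.079
```

```bash
python3 st.py
```

```text
12.15 [0.5651 0.1237 0.2116] yaw -20.94 F [-1.67 -0.39  4.72] T [-0.117  0.188  0.137] q6 -1.032 0.429
```

Emit:
jog_arm:
  rows:
    - [0.0005, 0, 0, 0.05, 0, 0, 5]
    - [0.001, 0, 0, 0.1, 0, 0, 5]
    - [0.001, 0, 0, 0.1, 0, 0, 5]

```text
time: 12.45
tool_pos: [0.5652, 0.1236, 0.2111]
tcp_rot: [0.366, 1.531, -0.362]
wrist_force: [-0.5, -0.8, 4.2]
width: 0.074
```

```bash
python3 st.py
```

```text
12.45 [0.5652 0.1236 0.2111] yaw -26.6 F [-0.48 -0.77  4.2 ] T [-0.113  0.223  0.202] q6 -0.933 0.493
```

Emit:
jog_arm:
  rows:
    - [0.0005, 0, 0, 0.04, 0, 0, 5]
    - [0.0005, 0, 0, 0.08, 0, 0, 5]
    - [0.0005, 0, 0, 0.08, 0, 0, 5]

```text
time: 12.75
tool_pos: [0.5652, 0.1235, 0.2107]
tcp_rot: [0.427, 1.52, -0.423]
wrist_force: [-0.4, -0.1, 2.9]
width: 0.078
```

```bash
python3 st.py
```

```text
12.75 [0.5652 0.1235 0.2107] yaw -31.08 F [-0.37 -0.09  2.86] T [-0.074  0.278  0.152] q6 -0.855 0.433
```

Emit:
jog_arm:
  rows:
    - [0.0005, 0, 0, 0.04, 0, 0, 5]
    - [0.001, 0, 0, 0.08, 0, 0, 5]
    - [0.001, 0, 0, 0.08, 0, 0, 5]

```text
time: 13.05
tool_pos: [0.5655, 0.1235, 0.2103]
tcp_rot: [0.488, 1.506, -0.483]
wrist_force: [-0.8, -0.0, 4.7]
width: 0.077
```

```bash
python3 st.py
```

```text
13.05 [0.5655 0.1235 0.2103] yaw -35.56 F [-0.79 -0.    4.66] T [-0.138  0.271  0.163] q6 -0.777 0.45
```

Emit:
jog_arm:
  rows:
    - [0.0005, 0, 0, 0.04, 0, 0, 5]
    - [0.0005, 0, 0, 0.08, 0, 0, 5]
    - [0.0005, 0, 0, 0.08, 0, 0, 5]

```text
time: 13.35
tool_pos: [0.5656, 0.1235, 0.2101]
tcp_rot: [0.549, 1.491, -0.543]
wrist_force: [-2.1, 0.4, 4.5]
width: 0.078
```

```bash
python3 st.py
```

```text
13.35 [0.5656 0.1235 0.2101] yaw -40.02 F [-2.09  0.39  4.46] T [-0.095  0.284  0.236] q6 -0.699 0.52
```

```bash
cat > av.py <<'E'
from h import *
L=[]
for i in range(8):
    imaging.read_camera('side'); s=monitor.read_state(); M=R.from_rotvec(s['tcp_rot']).as_matrix(); L.append(np.r_[s['torque'],s['wrist_force'],s['joint_torque'][5],np.degrees(np.arctan2(M[1,2],M[0,2])),s['tool_pos']])
L=np.array(L);print(s['time'],'T',L[:,:3].mean(0).round(3),'+-',L[:,2].std().round(3),'F',L[:,3:6].mean(0).round(1),'tau6',L[:,6].mean().round(3),'yaw',L[-1,7].round(2),L[-1,8:].round(4))
E
python3 av.py
```

```text
13.75 T [-0.136  0.327  0.251] +- 0.029 F [-1.5 -0.6  5.2] tau6 0.262 yaw -40.08 [0.5656 0.1236 0.2101]
```

Emit:
jog_arm:
  rows:
    - [0.0003, 0, 0, 0.02, 0, 0, 5]
    - [0.0003, 0, 0, 0.04, 0, 0, 5]
    - [0.0003, 0, 0, 0.04, 0, 0, 5]

```text
time: 14.05
tool_pos: [0.5657, 0.1235, 0.21]
tcp_rot: [0.58, 1.483, -0.574]
wrist_force: [-1.0, -0.6, 4.6]
width: 0.079
```

```bash
python3 av.py
```

```text
14.45 T [-0.138  0.332  0.276] +- 0.015 F [-1.7 -0.5  4.9] tau6 0.295 yaw -42.32 [0.5657 0.1235 0.21  ]
```

Emit:
jog_arm:
  rows:
    - [0.0002, 0, 0, 0.02, 0, 0, 5]
    - [0.0003, 0, 0, 0.04, 0, 0, 5]
    - [0.0003, 0, 0, 0.05, 0, 0, 5]
    - [0.0003, 0, 0, 0.05, 0, 0, 5]

```text
time: 14.85
tool_pos: [0.5658, 0.1235, 0.2099]
tcp_rot: [0.619, 1.472, -0.612]
wrist_force: [-1.3, -0.5, 4.9]
width: 0.077
```

```bash
python3 av.py
```

```text
15.25 T [-0.163  0.346  0.354] +- 0.04 F [-1.5 -0.8  5.1] tau6 0.339 yaw -45.15 [0.5658 0.1235 0.2099]
```

Emit:
jog_arm:
  rows:
    - [0, 0, 0, 0.012, 0, 0, 5]
    - [0, 0, 0, 0.012, 0, 0, 5]

```text
time: 15.45
tool_pos: [0.5657, 0.1235, 0.2099]
tcp_rot: [0.628, 1.469, -0.621]
wrist_force: [-1.1, -1.2, 4.4]
width: 0.074
```

```bash
python3 av.py; python3 av.py
```

```text
15.85 T [-0.149  0.363  0.348] +- 0.03 F [-1.7 -0.5  4.5] tau6 0.352 yaw -45.84 [0.5658 0.1235 0.2099]
16.25 T [-0.143  0.365  0.337] +- 0.032 F [-1.7 -0.7  4.8] tau6 0.349 yaw -45.84 [0.5658 0.1235 0.2099]
```

Emit:
jog_arm:
  rows:
    - [0, 0, 0, -0.05, 0, 0, 5]
    - [0, 0, 0, -0.1, 0, 0, 5]
    - [-0.003, 0, 0, -0.1, 0, 0, 5]
    - [-0.01, 0, 0, -0.1, 0, 0, 5]
    - [-0.02, 0, 0, -0.1, 0, 0, 5]
    - [-0.04, 0, 0, -0.1, 0, 0, 5]
    - [-0.07, 0, 0, -0.1, 0, 0, 5]
    - [-0.1, 0, 0, -0.1, 0, 0, 5]
    - [-0.1, 0, 0, -0.1, 0, 0, 5]

```text
time: 17.15
tool_pos: [0.5685, 0.1242, 0.318]
tcp_rot: [0.555, 1.479, -0.538]
wrist_force: [0.0, 0.4, 0.2]
width: 0.072
```

```bash
python3 st.py; python3 - <<'E'
from h import *
s=monitor.read_state();M=R.from_rotvec(s['tcp_rot']).as_matrix()
s2,a=shot('wrist','w10')
th=np.radians(-1.36)
Z=np.array([np.cos(th),np.sin(th),0]);X=np.array([0,0,-1.]);T=np.c_[X,np.cross(Z,X),Z]
tcp=np.array([.5165,-.2297,.30])
print(s['tool_pos'],M.T@(tcp-s['tool_pos']),R.from_matrix(M.T@T).as_rotvec())
h=cv2.cvtColor(a,cv2.COLOR_BGR2HSV)
m=cv2.inRange(h,(0,150,50),(6,255,255))|cv2.inRange(h,(174,150,50),(180,255,255))
r=np.argwhere(m[150:320,240:275]);print('bar rows',r[:,0].min()+150,r[:,0].max()+150, 'cols',r[:,1].min()+240,r[:,1].max()+240)
w=cv2.cvtColor(cv2.imread('pics/w7.png'),cv2.COLOR_BGR2HSV);m=cv2.inRange(w,(0,150,50),(6,255,255))|cv2.inRange(w,(174,150,50),(180,255,255))
r=np.argwhere(m[150:320,240:275]);print('w7 rows',r[:,0].min()+150,r[:,0].max()+150,'cols',r[:,1].min()+240,r[:,1].max()+240)
E
```

```text
17.15 [0.5685 0.1242 0.318 ] yaw -40.16 F [0.03 0.39 0.21] T [ 0.001 -0.033  0.009] q6 -0.697 -0.006
[0.56853432 0.12421209 0.31802583] [ 0.01580859 -0.30434677  0.18817385] [-0.67707248  0.02190024 -0.01126685]
bar rows 185 298 cols 245 270
w7 rows 184 299 cols 244 271
```

Emit:
jog_arm:
  rows:
    - [0.016, -0.304, 0.188, -0.677, 0.022, -0.011, 5]
    - [0.016, -0.304, 0.188, -0.677, 0.022, -0.011, 5]
    - [0.016, -0.304, 0.188, -0.677, 0.022, -0.011, 5]
    - [0.016, -0.304, 0.188, -0.677, 0.022, -0.011, 5]
    - [0.016, -0.304, 0.188, -0.677, 0.022, -0.011, 5]
    - [0.016, -0.304, 0.188, -0.677, 0.022, -0.011, 5]
    - [0.016, -0.304, 0.188, -0.677, 0.022, -0.011, 5]
    - [0.016, -0.304, 0.188, -0.677, 0.022, -0.011, 5]
    - [0.016, -0.304, 0.188, -0.677, 0.022, -0.011, 5]
    - [0.016, -0.304, 0.188, -0.677, 0.022, -0.011, 5]
    - [0.016, -0.304, 0.188, -0.677, 0.022, -0.011, 5]
    - [0.016, -0.304, 0.188, -0.677, 0.022, -0.011, 5]

```text
time: 18.4
tool_pos: [0.5157, -0.2283, 0.2972]
tcp_rot: [0.017, 1.575, -0.017]
wrist_force: [0.0, 0.1, -1.8]
width: 0.075
```

```bash
python3 st.py; python3 - <<'E'
from h import *
s=monitor.read_state();M=R.from_rotvec(s['tcp_rot']).as_matrix()
th=np.radians(-1.36)
Z=np.array([np.cos(th),np.sin(th),0]);X=np.array([0,0,-1.]);T=np.c_[X,np.cross(Z,X),Z]
print(M.T@(np.array([.5168,-.2297,.30])-s['tool_pos']),R.from_matrix(M.T@T).as_rotvec())
print(M.round(4).tolist())
E
```

```text
18.4 [ 0.5157 -0.2283  0.2972] yaw -1.26 F [ 0.    0.08 -1.83] T [ 0.026 -0.    -0.026] q6 -2.008 0.004
[-0.00277728 -0.00142242  0.00116062] [ 0.00168192 -0.00393919  0.00019227]
[[-0.0039, 0.0221, 0.9997], [-0.0001, 0.9998, -0.0221], [-1.0, -0.0002, -0.0039]]
```

Emit:
jog_arm:
  rows:
    - [0.04, -0.0014, 0.0012, 0.0017, -0.004, 0, 5]
    - [0.08, -0.0014, 0.0015, 0.0017, -0.004, 0, 5]
    - [0.1, -0.0014, 0.0015, 0.0017, -0.004, 0, 5]
    - [0.12, -0.0014, 0.0015, 0.0017, -0.004, 0, 5]
    - [0.13, -0.0014, 0.0017, 0.0017, -0.004, 0, 5]
    - [0.14, -0.0014, 0.0017, 0.0017, -0.004, 0, 5]
    - [0.145, -0.0014, 0.0017, 0.0017, -0.004, 0, 5]
    - [0.145, -0.0014, 0.0017, 0.0017, -0.004, 0, 5]

```text
time: 19.2
tool_pos: [0.5169, -0.2295, 0.1521]
tcp_rot: [0.018, 1.571, -0.018]
wrist_force: [-0.8, -0.3, -1.1]
width: 0.071
```

```bash
python3 st.py
```

```text
19.2 [ 0.5169 -0.2295  0.1521] yaw -1.34 F [-0.77 -0.33 -1.13] T [-0.004  0.016  0.011] q6 -2.009 0.0
```

In the hole (tip about 10 mm below the mouth, no contact force). Lowering to the floor.

Emit:
jog_arm:
  rows:
    - [0.015, 0, 0, 0, 0, 0, 5]
    - [0.028, 0, 0, 0, 0, 0, 5]
    - [0.036, 0, 0, 0, 0, 0, 5]
    - [0.039, 0, 0, 0, 0, 0, 5]
    - [0.041, 0, 0, 0, 0, 0, 5]
    - [0.041, 0, 0, 0, 0, 0, 5]

```text
time: 19.8
tool_pos: [0.5176, -0.2299, 0.112]
tcp_rot: [0.018, 1.569, -0.019]
wrist_force: [0.0, 1.0, 2.2]
width: 0.077
```

```bash
python3 st.py
```

```text
19.8 [ 0.5176 -0.2299  0.112 ] yaw -1.35 F [0.02 0.98 2.2 ] T [ 0.002  0.034 -0.035] q6 -2.009 -0.0
```

Emit:
jog_arm:
  rows:
    - [0, 0, 0, 0, 0, 0, 15]
    - [0, 0, 0, 0, 0, 0, 30]
    - [0, 0, 0, 0, 0, 0, 50]
    - [0, 0, 0, 0, 0, 0, 50]
    - [0, 0, 0, 0, 0, 0, 50]
    - [-0.02, 0, 0, 0, 0, 0, 50]
    - [-0.06, 0, 0, 0, 0, 0, 50]
    - [-0.1, 0, 0, 0, 0, 0, 50]
    - [-0.15, 0, 0, 0, 0, 0, 50]
    - [-0.17, 0, -0.05, 0, 0, 0, 50]
    - [-0.17, 0, -0.05, 0, 0, 0, 50]

```text
time: 20.9
tool_pos: [0.4666, -0.2295, 0.2869]
tcp_rot: [0.015, 1.564, -0.023]
wrist_force: [-0.2, 0.5, -0.4]
width: 0.498
```

```bash
python3 st.py; python3 - <<'E'
from h import *
s,a=shot('side','s11');s,c=shot('scene','c11')
z=lambda im,x,y,w,h,f:cv2.resize(im[y:y+h,x:x+w],None,fx=f,fy=f,interpolation=cv2.INTER_CUBIC)
cv2.imwrite('pics/m11.png',np.hstack([z(a,185,140,150,170,2.66),z(c,150,100,150,170,2.66)]))
E
```

```text
20.9 [ 0.4666 -0.2295  0.2869] yaw -1.38 F [-0.17  0.48 -0.4 ] T [ 0.001  0.004 -0.038] q6 -2.051 -0.151
```

View pics/m11.png

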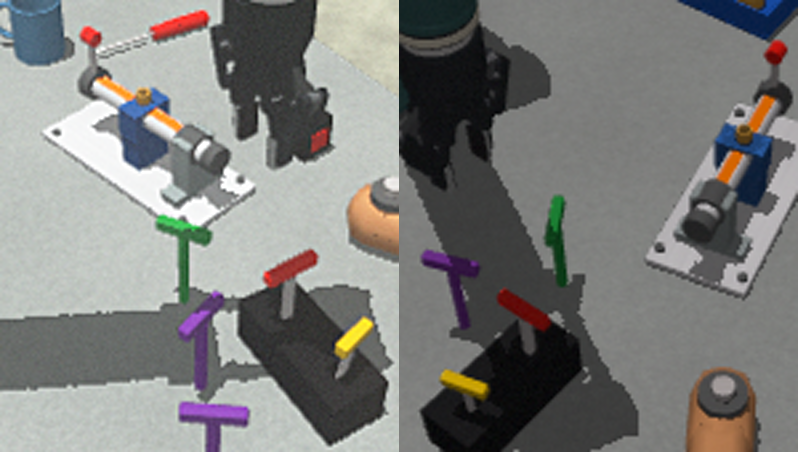

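The red key stands upright in its hole at about (290,268) in the side crop. The lever is upright, the screw head is lower, and nothing else has moved. Handing in.

```bash
python3 -c "
from workcell import finish_job
print(finish_job())"
```

```text
the job is handed in; nothing more can be done
None
```

The job is done and handed in at about 21 s of the 72 s allowed.

- **Pylon:** I carried the lever round until the flat faced up. The knob slipped about 8 mm in the fingers on the first swing, leaving the flat about 6° short, so I moved it further. After release the wrist camera put the flat within about 1° of straight up.
- **Screw:** The red key seated in the socket and I turned it clockwise until the moment rose steadily. Just before I backed off, it averaged about 0.34–0.35 N m at both the wrist sensor and joint 6, against a firm band of 0.32–0.40. Single wrist readings scattered by about 0.03 N m. I then turned the key back 0.1 rad within its slack before lifting it out.
- **Key:** It went back into its own hole to the same height as when I gripped it, and I released it there.

The last side and scene pictures show the red key standing upright and the lever upright. The other items in view look unmoved, and the gripper is clear of everything. I did not measure the pylon again after tightening, only looked at it in those pictures. No last check failed or disagreed.

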